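# Close the locking slide clamp on the yellow regulator

## Robot

A 6-joint arm with a two-finger parallel gripper is mounted at the origin on the work surface. World frame = base frame: x ahead of the robot, y to its left, z up, the work surface at z = 0. Lengths are in m, angles in rad, forces in N, time in s.
With the tool pointing down it reaches from about 0.375 to 0.9 m from the base axis. Payload 3.1 kg.
Tool frame: the origin (TCP) lies between the finger pads; the fingertips stand manip.nose_length ahead of it and the grasp point (between the pads) lies 5 mm behind it (manip.nose_length is the distance from the TCP to the fingertips, in m); z points along the fingers, y is the line along which they close (so a half turn about z gives the same grasp; the last joint's range is limited). The gripper opens to 85 mm and grips with 20 to 120 N. Pads are 22 mm wide; open, the fingers measure 114 mm over their backs; the gripper's body (76 mm by 85 mm) begins 54 mm behind the grasp point. The pads swing forward as they close: fully open they stand 13 mm farther back than shut.
Start: joints at [-1.456, 0.527, 1.433, -0, 1.181, -0.178], TCP at [0.18, -0.598, 0.245] pointing down, gripper open.
Joint ranges: [-3.08, 3.08], [-0.75, 2.2], [0.22, 2.44], [-1.43, 4.57], [0, 2.65], [-2.85, 2.85]. Speed limits (rad/s): [2.79, 2.79, 3.14, 3.14, 3.14, 3.14].

## Interface

Orientations are given as a unit quaternion [x, y, z, w].
In Python, from station import monitor, eyes, job, manip gives the robot as it stands.
- The arm moves only by the shell command python3 -m pendant 'ROWS' [FORCE]. ROWS is JSON, a list that holds one entry, the list of rows, each a list of 7 numbers: the shift along the tool's x, y, z as a fraction of full scale, then the turn, a rotation vector about the tool's x, y, z as a fraction of full scale, then the opening, from 0 (shut) to 1 (fully open). A call has 1 to 20 rows; each row shifts and turns the commanded pose from where the row before left it, along the tool's axes as they then stand; what a row does not reach is not made up. Full scale, the value 1, is 800 mm for a shift and 0.12 rad for a turn. A row lasts 1/10 s, in which the tool goes at most 50 mm and 8.59 degrees, less where a joint would pass 70% of its speed; a pose out of reach is approached as far as the arm can. A call with a number of a shift or a turn outside -1 to 1 is refused whole. A call with a gripper value outside its range is refused whole. The fingers move at their own pace and stop on an object; FORCE is the grip in N (left out, the last holds). Time passes only in rows, so rows that do not move let the fingers close. It gives the time, the measured TCP pose, the force, the opening and the grip force at its end, in the units of the state.
- monitor.sense(): the state, without advancing time (a new reading comes with each control period).
- eyes.snapshot(name): name is "side" or "top" or "wrist"; returns a dict with "pixels" (480x640x3 uint8, red, green, blue), "depth" (480x640 float32, m along the optical axis (not along the pixel's ray), 0 where there is no reading), "intrinsics" (3x3 intrinsics, pixels), "eye" and "attitude" of the camera in the world. Camera axes: x right, y down, z forward; pixel columns grow to the right and rows downward; lengths in m; the calibration is good to about 2 mm. A picture is of the moment at which its call begins.
- job.sign_off(): hands the job in; it is judged then, once.
The state is a dict: "t": time; "q": joint angles; "qd": joint speeds; "tau": joint torques, N m; "tcp_pos": TCP position; "tool_rot": TCP orientation; "force": force on the tool from outside, world axes, zero at the start; "ft_torque": the same for the moment, N m; "finger_gap": opening from 0.0 (shut) to 1.0 (fully open); "gripper_force": force on a finger pad.
Only numpy, scipy, OpenCV 4.12 (cv2) and the standard library are available. Lean on these libraries where they do the work, as an engineer would, in place of code of your own. Each camera call takes 0.05 s, during which the arm holds its last target. There are 200 camera calls.

## Task

Two bench clamps each hold a diving regulator, one with a yellow cover and one with a blue cover. On the clamp with the yellow regulator, squeeze the sliding jaw's red lock tab towards its black grip plate and, keeping it squeezed, slide the jaw fully home against the regulator, then let go so that the tab springs back out and locks. Leave the blue regulator's clamp as it is.

Things in the scene. Friction and masses are not known exactly. Their poses are not given: they have to be found in the camera images.
- yellow_grip (a point): Grip on the yellow regulator's jaw: fixed black plate (-x side) and red lock tab (+x side), each 9 mm thick, 34 long in y, from 34 to 86 mm above the table, clear at both sides; outer faces 44 mm apart in x, 34 squeezed. Point: midway once fully squeezed (17 mm inside the black face), 65 mm above the table. z up, +y = closing direction. Jaw plate 37 mm ahead, 73 mm high; regulator top 70 mm.
- yellow_jaw (a joint): Travel of that jaw along its +y, in m: 0 fully open, 0.100 fully home against the yellow regulator (hard stop). It starts between 0 and 0.005. With the tab squeezed it slides with 2 N of drag and stays where left; with the tab out it is locked: a tooth on the tab catches on rack teeth (every 14 mm, a few mm of play; the last at 0.080, so it locks behind that one when home).
- yellow_tab (a joint): How far that jaw's red lock tab is squeezed towards the black plate (along -x of the grip point), in m: 0 out (locked), 0.010 fully in; the lock lets go from 0.004. A spring pushes it out with 4 N at 0, rising to 8 N at 0.010. The black plate does not give.
- blue_grip (a point): The same point, axes and sizes on the jaw of the other, identical clamp, which holds the blue-covered regulator. To be left as it is. Each clamp's base is an aluminium plate 96 mm (x) by 270 mm (y), fixed to the bench, with guide rails 30 mm high beside the jaw.

How it is judged:
By the outcome, as a careful person would: the job done as asked, in the order asked, and still so for the second after the job is handed in, with the robot touching nothing.
It also fails if it takes over 29 s, if anything falls off the work surface, if the arm or the gripper's body presses on something with over 40 N, if the wrist force passes 120 N, or if a joint passes its speed limit or range.

## Working session

There is one attempt and no reset: what is moved stays moved. The work goes in short steps, Python scripts to look and compute and a shell command to move; the robot and the scene stay as the last step left them, time stands still between calls to the robot, and variables do not carry over. Pictures are saved under pics/ and viewed, at most 10 in all, crops included, and the job is handed in when it is done.

```bash
ls; mkdir -p pics; cat > h.py <<'E'
import numpy as np, cv2
from scipy.spatial.transform import Rotation as R
from station import monitor, eyes, job, manip
def cloud(s):
    K=np.array(s["intrinsics"]);d=s["depth"];v,u=np.mgrid[:480,:640]
    P=np.stack([(u-K[0,2])/K[0,0]*d,(v-K[1,2])/K[1,1]*d,d],-1)
    a=np.array(s["attitude"]);A=a if a.shape==(3,3) else R.from_quat(a).as_matrix()
    return P@A.T+np.array(s["eye"])
def save(s,n): cv2.imwrite(f"pics/{n}.png",s["pixels"][...,::-1])
E
python3 - <<'E'
from h import *
s=eyes.snapshot("top");save(s,"top1");np.savez("top1.npz",c=cloud(s),p=s["pixels"],d=s["depth"])
print(s["eye"],s["attitude"],s["intrinsics"])
s=eyes.snapshot("side");save(s,"side1");np.savez("side1.npz",c=cloud(s),p=s["pixels"],d=s["depth"])
print(s["eye"],s["attitude"])
print(monitor.sense(),manip.nose_length)
E
```

```text
pics
[ 0.40562883 -0.06956244  0.85816708] [ 0.70674347 -0.70221964  0.07128068 -0.04816969] [[584.52262683   0.         323.28419729]
 [  0.         584.52262683 239.94230565]
 [  0.           0.           1.        ]]
[ 0.28467513 -0.40585327  0.56022762] [ 0.88432686 -0.30789705  0.12114321 -0.32937779]
{'t': 0.1, 'q': array([-1.45648570e+00,  5.28361437e-01,  1.43375716e+00,  1.83936148e-05,
        1.18141425e+00, -1.78517497e-01]), 'qd': array([ 0.00087633, -0.00134375, -0.00225614, -0.00042121,  0.00102949,
       -0.00044551]), 'tau': array([ 3.32737573e-04, -4.43302774e+01, -1.78585893e+01, -2.90789094e-04,
        3.89030538e-03,  1.45521039e-05]), 'tcp_pos': array([ 0.18036497, -0.59777258,  0.24444409]), 'tool_rot': array([ 9.89300641e-01,  1.45887975e-01,  3.96386455e-05, -9.69322619e-04]), 'force': array([-0.61864359,  0.48013028, -0.32259976]), 'ft_torque': array([-0.01610975, -0.02738343,  0.04208554]), 'gripper_force': 0.0, 'finger_gap': 1.0011393427180741} 0.014
```

View pics/top1.png

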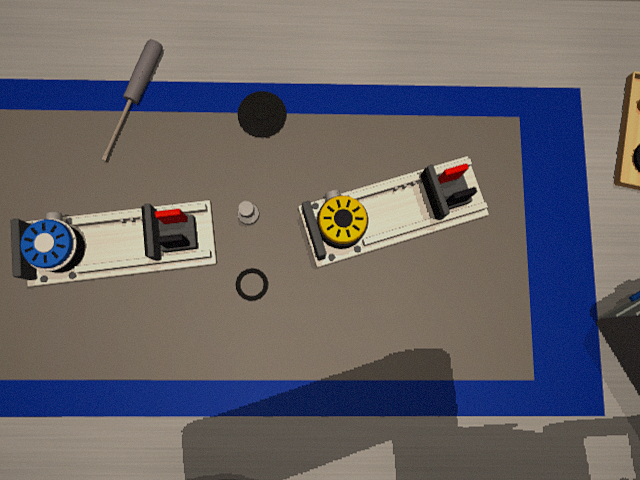

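View pics/side1.png

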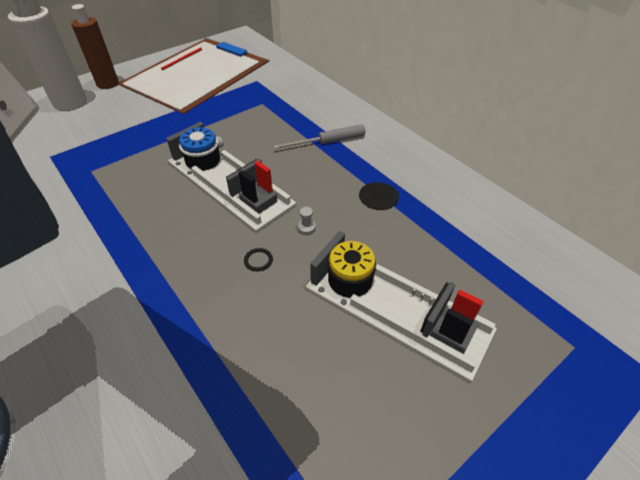

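The top view shows the yellow clamp on the right: red tab at about (455,172), black grip plate (463,195), jaw plate (435,192) and regulator (343,218). The blue clamp is on the left. Closing runs to the image left, roughly world +y. The side view agrees.

```bash
python3 - <<'E'
from h import *
for n in("top1","side1"):
    z=np.load(n+".npz");c=z["c"];p=z["p"].astype(int);d=z["d"]
    hsv=cv2.cvtColor(z["p"],cv2.COLOR_RGB2HSV)
    x0=(400,500,140,240) if n=="top1" else (400,520,270,370)
    m=np.zeros((480,640),bool);m[x0[2]:x0[3],x0[0]:x0[1]]=1
    tabl=np.median(c[300:330,350:400,2]) if n=="top1" else 0
    red=m&(p[...,0]>110)&(p[...,1]<70)&(d>0)
    print(n,"table z",tabl,"red n",red.sum())
    rt=red&(c[...,2]>.080);q=c[rt]
    r=cv2.minAreaRect((q[:,:2]*1000).astype(np.float32));print("redtop",r,np.median(q[:,2]),cv2.boxPoints(r).tolist())
    # dark tops
    for lo,hi,nm in((.080,.095,"black"),(.066,.079,"jawplate")):
        k=m&(d>0)&(c[...,2]>lo)&(c[...,2]<hi)&~red&(p.max(-1)<110)
        q=c[k]
        if len(q)>5:
            r=cv2.minAreaRect((q[:,:2]*1000).astype(np.float32));print(nm,len(q),r,cv2.boxPoints(r).round(1).tolist())
    if n=="top1":
        w=(d>0)&(p.min(-1)>150)&(c[...,2]<.045)&(c[...,2]>.003);mm=np.zeros_like(w);mm[140:280,290:500]=1;q=c[w&mm]
        r=cv2.minAreaRect((q[:,:2]*1000).astype(np.float32));print("base",r,cv2.boxPoints(r).round(1).tolist())
    y=(hsv[...,0]>22)&(hsv[...,0]<34)&(hsv[...,1]>150)&(hsv[...,2]>100)&(d>0)&(c[...,2]>.06)
    q=c[y];print("yellow",cv2.minEnclosingCircle((q[:,:2]*1000).astype(np.float32)),np.median(q[:,2]))
s=eyes.snapshot("top");im=s["pixels"][140:260,290:500,::-1];cv2.imwrite("pics/crop.png",cv2.resize(im,None,fx=3.6,fy=3.6,interpolation=cv2.INTER_CUBIC))
E
```

```text
top1 table z 0.002714340189638953 red n 141
redtop ((638.5363159179688, -277.5587463378906), (8.378617286682129, 31.56000518798828), 17.048423767089844) 0.0870624973052131 [[629.9046630859375, -263.70037841796875], [639.157470703125, -293.87353515625], [647.16796875, -291.4171142578125], [637.9151611328125, -261.24395751953125]]
black 172 ((620.888427734375, -282.59124755859375), (41.402442932128906, 34.00544738769531), 16.70465087890625) [[596.2000122070312, -272.29998779296875], [605.9000244140625, -304.79998779296875], [645.5999755859375, -292.8999938964844], [635.7999877929688, -260.3999938964844]]
jawplate 627 ((619.2310180664062, -270.8995666503906), (73.8194808959961, 52.661685943603516), 19.349430084228516) [[575.7000122070312, -258.29998779296875], [593.0999755859375, -308.0], [662.7999877929688, -283.5], [645.2999877929688, -233.8000030517578]]
base ((596.696533203125, -201.72528076171875), (95.23561096191406, 268.80303955078125), 17.5240535736084) [[510.79998779296875, -87.9000015258789], [591.7999877929688, -344.20001220703125], [682.5999755859375, -315.6000061035156], [6
[... 332 characters left out ...]
983398438, -293.9210510253906], [650.0652465820312, -290.3403015136719], [638.3262329101562, -259.4104309082031]]
black 308 ((618.7453002929688, -283.51068115234375), (37.946739196777344, 33.13917922973633), 17.603179931640625) [[595.5999755859375, -273.5], [605.7000122070312, -305.0], [641.7999877929688, -293.6000061035156], [631.7999877929688, -262.0]]
jawplate 801 ((619.1423950195312, -272.3360290527344), (73.89904022216797, 54.616943359375), 17.268861770629883) [[575.7999877929688, -257.20001220703125], [592.0, -309.3999938964844], [662.5, -287.3999938964844], [646.2999877929688, -235.3000030517578]]
yellow ((570.7462768554688, -119.12421417236328), 36.231178283691406) 0.0700060284614697
```

View pics/crop.png

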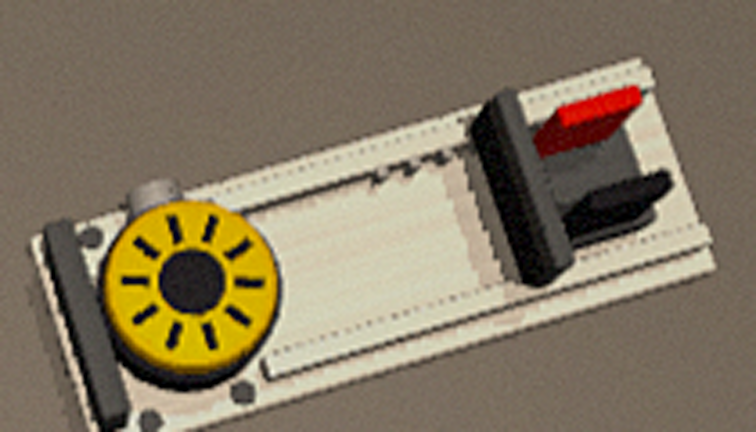

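```bash
python3 -m pendant '[[[0,0,0,0,0,-1,1],[0,0,0,0,0,-1,1],[0,0,0,0,0,-1,1],[0,0,0,0,0,-1,1],[0,0,0,0,0,-1,1],[0,0,0,0,0,-1,1],[0,0,0,0,0,-1,1],[0,0,0,0,0,-1,1],[0,0,0,0,0,-1,1],[0,0,0,0,0,-1,1],[0,0,0,0,0,-1,1],[0,0,0,0,0,-1,1],[0,0,0,0,0,-1,1],[0,0,0,0,0,-0.17,1]]]' 40
python3 -m pendant '[[[0.013,0.04,0,0,0,0,1],[0.013,0.04,0,0,0,0,1],[0.013,0.04,0,0,0,0,1],[0.013,0.04,0,0,0,0,1],[0.013,0.04,0,0,0,0,1],[0.013,0.04,0,0,0,0,1],[0.013,0.04,0,0,0,0,1],[0.013,0.04,0,0,0,0,1],[0.013,0.04,0,0,0,0,1],[0.013,0.04,0,0,0,0,1],[0.013,0.04,0,0,0,0,1],[0.013,0.04,0,0,0,0,1],[0.013,0.04,0,0,0,0,1],[0.013,0.04,0,0,0,0,1],[0.013,0.04,0,0,0,0,1],[0.013,0.04,0,0,0,0,1],[0,0,0,0,0,0,1],[0,0,0,0,0,0,1]]]'
cat > rel.py <<'E'
from h import *
G=np.array([.6173,-.2838,.060])
def rel(G=G):
    s=monitor.sense();r=R.from_quat(s["tool_rot"]);M=r.as_matrix()
    t=np.radians(17.4);T=np.column_stack([[-np.sin(t),np.cos(t),0],[np.cos(t),np.sin(t),0],[0,0,-1]])
    print("t",s["t"],"shift mm",(M.T@(G-s["tcp_pos"])*1000).round(1),"frac",(M.T@(G-s["tcp_pos"])/.8).round(4),"turn frac",((r.inv()*R.from_matrix(T)).as_rotvec()/.12).round(3),"F",s["force"].round(1),"gap",s["finger_gap"],s["gripper_force"])
if __name__=="__main__": rel()
E
python3 rel.py
python3 -c "
from h import *
s=eyes.snapshot('wrist');save(s,'w1');np.savez('w1.npz',c=cloud(s),p=s['pixels'],d=s['depth'])"
```

```text
t: 1.55
tcp_pos: [0.1804, -0.5981, 0.2449]
tool_rot: [0.592, 0.806, 0.0, -0.0]
force: [-0.2, 0.2, 0.5]
finger_gap: 0.998
gripper_force: 0.0
t: 3.35
tcp_pos: [0.6198, -0.2863, 0.2448]
tool_rot: [0.592, 0.806, -0.0, -0.0]
force: [-0.7, -0.4, 0.2]
finger_gap: 0.998
gripper_force: 0.0
t 3.35 shift mm [  3.   -1.4 184.8] frac [ 0.0038 -0.0018  0.231 ] turn frac [-0.009 -0.004 -0.007] F [-0.7 -0.4  0.2] gap 0.997547187931521 0.0
```

View pics/w1.png

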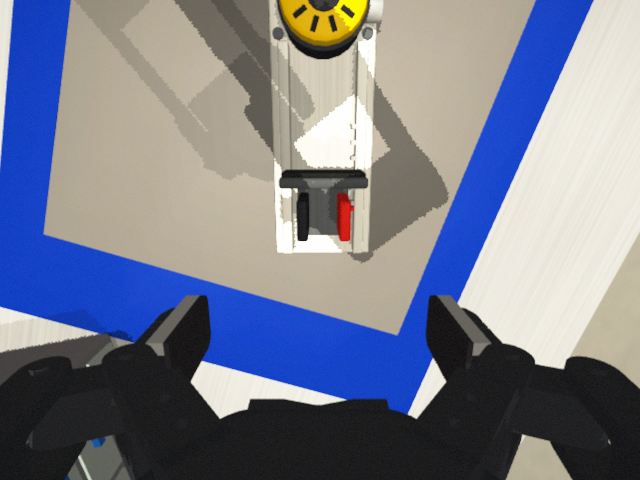

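The wrist view shows the grip straight ahead, with the black plate at (302,217), the red tab at (345,215) and the fingers centred at about x=319. I'll cross-check the grip point with the wrist depth.

```bash
python3 - <<'E'
from h import *
z=np.load("w1.npz");c=z["c"];p=z["p"].astype(int);d=z["d"]
m=np.zeros((480,640),bool);m[185:250,290:360]=1
m&=(d>0)&(c[...,2]>.080)&(c[...,2]<.095)
t=np.radians(17.4);G=np.array([617.3,-283.8]);X=np.array([np.cos(t),np.sin(t)]);Y=np.array([-X[1],X[0]])
red=(p[...,0]>100)&(p[...,1]<70)
for n,k in(("red",m&red),("blk",m&~red&(p.max(-1)<110))):
    q=c[k][:,:2]*1000-G;print(n,len(q),np.percentile(q@X,[3,97]).round(1),np.percentile(q@Y,[3,97]).round(1),cv2.minAreaRect((c[k][:,:2]*1000).astype(np.float32))[1:])
E
```

```text
red 457 [18.6 27.1] [-16.   15.9] ((8.991668701171875, 33.61220932006836), 17.887432098388672)
blk 427 [-15.4  -7.5] [-15.8  15.8] ((8.525084495544434, 33.52499771118164), 20.092037200927734)
```

```bash
python3 -m pendant '[[[0.0038,-0.0012,0.005,0,0,0,1],[0,0,0.02,0,0,0,1],[0,0,0.03,0,0,0,1],[0,0,0.03,0,0,0,1],[0,0,0.03,0,0,0,1],[0,0,0.03,0,0,0,1],[0,0,0.03,0,0,0,1],[0,0,0.02,0,0,0,1],[0,0,0.02,0,0,0,1],[0,0,0.01,0,0,0,1],[0,0,0.006,0,0,0,1],[0,0,0,0,0,0,1],[0,0,0,0,0,0,1]]]' 40
python3 rel.py
python3 -m pendant '[[[0,0,0,0,0,0,0],[0,0,0,0,0,0,0],[0,0,0,0,0,0,0],[0,0,0,0,0,0,0],[0,0,0,0,0,0,0],[0,0,0,0,0,0,0],[0,0,0,0,0,0,0],[0,0,0,0,0,0,0],[0,0,0,0,0,0,0],[0,0,0,0,0,0,0]]]' 40
python3 rel.py
python3 -c "
from h import *
s=eyes.snapshot('wrist');save(s,'w2')"
```

```text
t: 4.7
tcp_pos: [0.6184, -0.2847, 0.0613]
tool_rot: [0.593, 0.806, 0.0, 0.001]
force: [-0.2, -0.4, -0.1]
finger_gap: 1.001
gripper_force: 0.0
t 4.7 shift mm [ 1.2 -0.8  1.3] frac [ 0.0015 -0.001   0.0016] turn frac [ 0.008  0.01  -0.01 ] F [-0.2 -0.4 -0.1] gap 1.000984198375163 0.0
t: 5.7
tcp_pos: [0.6182, -0.2854, 0.0627]
tool_rot: [0.593, 0.805, 0.0, 0.001]
force: [-4.4, -0.1, 8.1]
finger_gap: 0.376
gripper_force: 41.2
t 5.7 shift mm [ 1.8 -0.4  2.7] frac [ 0.0022 -0.0005  0.0034] turn frac [ 0.014  0.019 -0.014] F [-4.4 -0.1  8.1] gap 0.3762842675200733 41.17603898048401
```

View pics/w2.png

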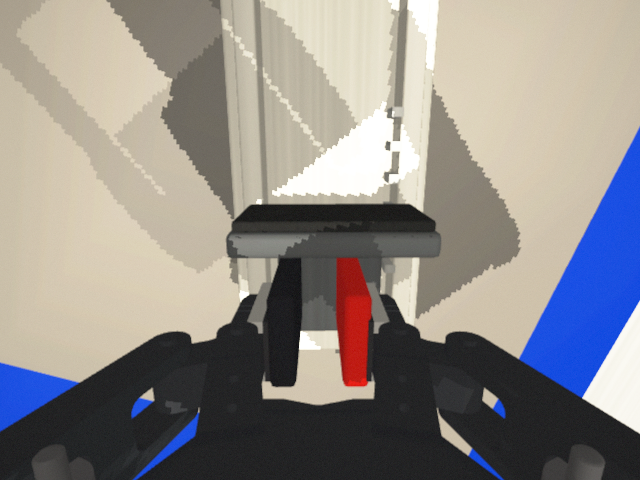

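The wrist view shows the black plate (285,320) and the red tab (353,320) held between the pads. The gap of 0.376 is about 32 mm, so the tab is fully squeezed. Now I'll slide the jaw.

```bash
python3 -m pendant '[[[0.003,0,0,0,0,0,0],[0.006,0,0,0,0,0,0],[0.006,0,0,0,0,0,0],[0.006,0,0,0,0,0,0],[0.006,0,0,0,0,0,0],[0.006,0,0,0,0,0,0],[0.006,0,0,0,0,0,0],[0.006,0,0,0,0,0,0],[0.006,0,0,0,0,0,0],[0.006,0,0,0,0,0,0],[0.006,0,0,0,0,0,0],[0.006,0,0,0,0,0,0],[0.006,0,0,0,0,0,0],[0.006,0,0,0,0,0,0],[0.006,0,0,0,0,0,0],[0.006,0,0,0,0,0,0],[0.006,0,0,0,0,0,0],[0.006,0,0,0,0,0,0],[0.006,0,0,0,0,0,0],[0,0,0,0,0,0,0]]]' 40
python3 rel.py
```

```text
t: 7.75
tcp_pos: [0.5915, -0.2004, 0.0627]
tool_rot: [0.592, 0.806, -0.0, 0.001]
force: [-5.4, -1.8, 9.6]
finger_gap: 0.383
gripper_force: 42.3
t 7.75 shift mm [-87.3  -0.2   2.9] frac [-0.1091 -0.0003  0.0036] turn frac [ 0.01   0.02  -0.009] F [-5.4 -1.8  9.6] gap 0.383108847246845 42.30817437171936
```

```bash
python3 -m pendant '[[[0.002,0,0,0,0,0,0],[0.002,0,0,0,0,0,0],[0.002,0,0,0,0,0,0],[0.0015,0,0,0,0,0,0],[0,0,0,0,0,0,0]]]' 40; python3 rel.py
python3 -m pendant '[[[0.0015,0,0,0,0,0,0],[0.0015,0,0,0,0,0,0],[0,0,0,0,0,0,0]]]' 40; python3 rel.py
```

```text
t: 8.25
tcp_pos: [0.5899, -0.1954, 0.0627]
tool_rot: [0.592, 0.806, -0.0, 0.002]
force: [-5.3, -3.1, 8.6]
finger_gap: 0.382
gripper_force: 42.2
t 8.25 shift mm [-92.5  -0.2   3. ] frac [-0.1156 -0.0003  0.0037] turn frac [ 0.011  0.027 -0.009] F [-5.3 -3.1  8.6] gap 0.3824686761001426 42.15953350067139
t: 8.55
tcp_pos: [0.5894, -0.1937, 0.0627]
tool_rot: [0.592, 0.806, -0.001, 0.002]
force: [-6.2, -4.2, 7.4]
finger_gap: 0.377
gripper_force: 42.0
t 8.55 shift mm [-94.3  -0.2   3.1] frac [-0.1179 -0.0003  0.0038] turn frac [ 0.012  0.036 -0.007] F [-6.2 -4.2  7.4] gap 0.3773476750407779 42.03253448009491
```

```bash
python3 -m pendant '[[[0.002,0,0,0,0,0,0],[0.002,0,0,0,0,0,0],[0.002,0,0,0,0,0,0],[0,0,0,0,0,0,0],[0,0,0,0,0,0,0]]]' 40; python3 rel.py
python3 -c "
from h import *
s=eyes.snapshot('wrist');save(s,'w3')"
```

```text
t: 9.05
tcp_pos: [0.5894, -0.1935, 0.0627]
tool_rot: [0.592, 0.806, -0.002, 0.005]
force: [-4.4, -15.3, 4.5]
finger_gap: 0.378
gripper_force: 40.7
t 9.05 shift mm [-94.5  -0.4   3.8] frac [-0.1181 -0.0005  0.0048] turn frac [0.023 0.096 0.005] F [ -4.4 -15.3   4.5] gap 0.3782561960236433 40.658589005470276
```

View pics/w3.png

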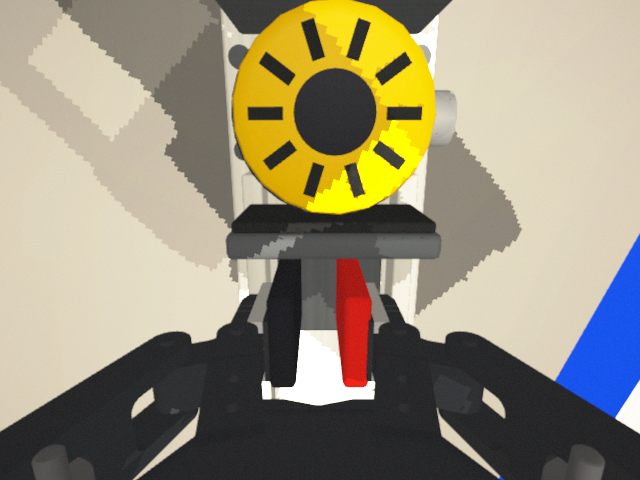

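The jaw plate touches the regulator at (335,210) and the push force has risen to 15 N, so it is at the hard stop. Release, check, then lift straight up.

```bash
python3 -m pendant '[[[0,0,0,0,0,0,1],[0,0,0,0,0,0,1],[0,0,0,0,0,0,1],[0,0,0,0,0,0,1],[0,0,0,0,0,0,1],[0,0,0,0,0,0,1],[0,0,0,0,0,0,1],[0,0,0,0,0,0,1]]]'; python3 rel.py
python3 -c "
from h import *
s=eyes.snapshot('wrist');save(s,'w4')"
```

```text
t: 9.9
tcp_pos: [0.5874, -0.1869, 0.0605]
tool_rot: [0.592, 0.806, -0.0, -0.0]
force: [-0.1, -0.5, 0.2]
finger_gap: 1.003
gripper_force: 0.0
t 9.9 shift mm [-101.4   -0.3    0.5] frac [-0.1267 -0.0004  0.0006] turn frac [-0.001 -0.001 -0.009] F [-0.1 -0.5  0.2] gap 1.0028846582638882 0.0
```

View pics/w4.png

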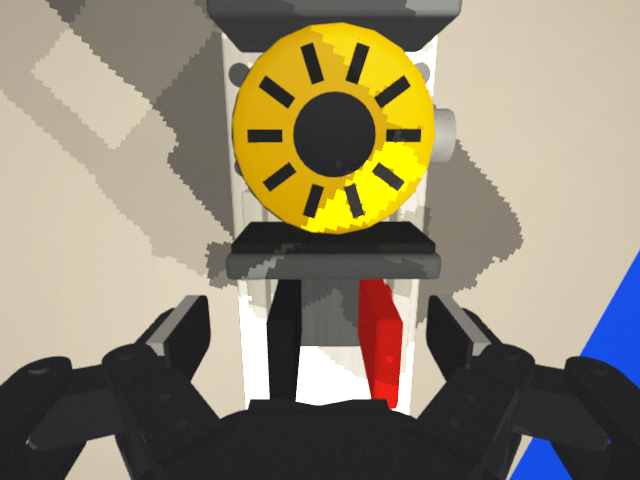

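The red tab has sprung out to (380,340), the black plate is at (285,340), the jaw plate touches the regulator, and the fingers are clear on both sides. Lift.

```bash
python3 -m pendant '[[[0,0,-0.01,0,0,0,1],[0,0,-0.02,0,0,0,1],[0,0,-0.03,0,0,0,1],[0,0,-0.03,0,0,0,1],[0,0,-0.03,0,0,0,1],[0,0,-0.03,0,0,0,1],[0,0,-0.03,0,0,0,1],[0,0,-0.02,0,0,0,1],[0,0,0,0,0,0,1],[0,0,0,0,0,0,1]]]'
python3 - <<'E'
from h import *
s=eyes.snapshot('wrist');c=cloud(s);p=s["pixels"].astype(int);d=s["depth"]
k=(p[...,0]>100)&(p[...,1]<70)&(d>0)&(c[...,2]>.08)&(c[...,2]<.095)
t=np.radians(17.4);q=c[k][:,:2]*1000-[617.3,-283.8];X=np.array([np.cos(t),np.sin(t)])
print(len(q),np.percentile(q@X,[3,97]),np.percentile(q@[-X[1],X[0]],[3,97]))
E
```

```text
t: 10.95
tcp_pos: [0.5872, -0.1869, 0.2208]
tool_rot: [0.593, 0.806, 0.0, 0.0]
force: [-0.0, -0.2, -1.2]
finger_gap: 1.0
gripper_force: 0.0
522 [18.62554636 27.1113672 ] [ 80.03722025 111.63109183]
```

```bash
python3 -c "
from station import job;print(job.sign_off())"
```

```text
the job is handed in; nothing more can be done
None
```

The yellow clamp's jaw is fully home against the regulator (about 96 mm of travel, stopped firmly at 15 N), its red lock tab has sprung back out, the blue clamp was not touched, and I handed the job in at about 11 s.

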